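Close the blue tray and hook out the red rivet tray

ROBOT

A 6-joint arm with a two-finger parallel gripper is mounted at the origin on the work surface. World frame = base frame: x ahead of the robot, y to its left, z up, the work surface at z = 0. Lengths are in m, angles in rad, forces in N, time in s.
With the tool pointing down it reaches from about 0.325 to 0.75 m from the base axis. Payload 7.6 kg.
Tool frame: the origin (TCP) lies at the very end of the fingers, on their centre line; the grasp point (between the pads) lies 19 mm behind it (pinch_z is the distance from the TCP to the grasp point, in m); z points along the fingers, y is the direction in which the jaws open and shut (so a half turn about z gives the same grasp; the last joint's range is limited). The gripper opens to 85 mm and grips with 20 to 120 N. Pads are 22 mm wide; open, the fingers measure 114 mm over their backs; the gripper's body (76 mm by 85 mm) begins 54 mm behind the grasp point. The pads swing forward as they close: fully open they stand 13 mm farther back than shut.
Start: joints at [1.265, 0.052, 1.401, -0, 1.689, -0.07], TCP at [0.123, 0.51, 0.231] pointing down, gripper open.
Joint ranges: [-2.9, 2.9], [-0.91, 2.17], [0.12, 2.37], [-1.06, 4.2], [0.26, 2.73], [-2.93, 2.93]. Speed limits (rad/s): [2.57, 2.57, 3.01, 3.14, 3.14, 3.14].

INTERFACE

Orientations are given as [roll, pitch, yaw] about the fixed x, y, z axes, in that order (R = Rz(yaw) Ry(pitch) Rx(roll)).
In Python, from bench import * gives the robot as it stands.
- The arm moves only by the tool step_arm, never from a script. Its argument "deltas" is one flat list of numbers, 7 for each row, row after row: the shift along the tool's x, y, z in mm, then the turn, a rotation vector about the tool's x, y, z in rad, then the finger opening in mm, from 0 to 85.4. In form: [x, y, z, ax, ay, az, gripper, x, y, z, ax, ay, az, gripper, ...]. A call has 1 to 12 rows; each row shifts and turns the pose as measured when the row begins, along the tool's axes as they then stand; what a row does not reach is not made up. A row lasts 1/10 s, in which the tool goes at most 50 mm and 8.59 degrees, less where a joint would pass 70% of its speed; a pose out of reach is approached as far as the arm can. A call is refused whole if a number of a shift passes 50 or a number of a turn 0.15, either way. A call with a gripper value outside its range is refused whole. The fingers move at their own pace and stop on an object; the grip force is fixed at half the most. Time passes only in rows, so rows that do not move let the fingers close. It gives the time, the measured TCP pose, the force and the opening at its end, in the units of the state.
- get_state(): the state, without advancing time (a new reading comes with each control period).
- read_camera(name): name is "scene" or "top"; returns the picture (400x640x3 uint8, red, green, blue); there is no depth.
- get_calibration(name): a dict with "fx", "fy", "cx", "cy" (pixels), "R" (3x3) and "t" (3): a world point X has camera coordinates R X + t. Camera axes: x right, y down, z forward; pixel columns grow to the right and rows downward; lengths in m; the calibration is good to about 2 mm. A picture is of the moment at which its call begins. get_calibration takes no time and is no camera call.
- finish_job(): hands the job in, once; it reports no verdict.
The state is a dict: "time_s": time; "joint_pos": joint angles; "joint_vel": joint speeds; "tau": joint torques, N m; "ee_pos": TCP position; "ee_rot": TCP orientation; "force": force on the tool from outside, world axes, zero at the start; "moment": the same for the moment, N m; "gripper_width": finger opening in m.
Only numpy, scipy, OpenCV 4.12 (cv2) and the standard library are available. Lean on these libraries where they do the work, as an engineer would, in place of code of your own. Each camera call takes 0.05 s, during which the arm holds its last target. There are 200 camera calls.

TASK

On the leatherworker's bench, push the blue tray, which was left open, fully home with the fingertips; then hook a fingertip behind the lip of the red tray and draw it all the way out to its stop. Do not pinch either lip between the fingers, leave the small rivet jar standing upright in the red tray without lifting it, and leave the green tray and everything else alone.

Things in the scene. Friction and masses are not known exactly. Their poses are not given: they have to be found in the camera images.
- red_tray (a joint): Small-parts tray that slides out of its plywood box towards the robot (along the -x axis of red_lip), level, on hidden rails; value in m: 0 = fully home, 0.100 = fully out against its end stop. About 2.5 N of friction, no spring, stays where it is left. The wanted tray; starts home.
- blue_tray (a joint): Small-parts tray that slides out of its plywood box towards the robot (along the -x axis of blue_lip), level, on hidden rails; value in m: 0 = fully home, 0.100 = fully out against its end stop. About 2.5 N of friction, no spring, stays where it is left. The tray that was left open; starts 0.045 to 0.100 out.
- green_tray (a joint): Small-parts tray that slides out of its plywood box towards the robot (along the -x axis of green_lip), level, on hidden rails; value in m: 0 = fully home, 0.100 = fully out against its end stop. About 2.5 N of friction, no spring, stays where it is left. Starts home; stays so.
- red_lip (a point): Centre of the top edge, on its INNER side (towards the box), of the red front lip: an upright plate 117 mm wide (y), 8 mm thick (from this point 8 mm in -x; the outer half 8 mm lower), 44 mm high, top edge 53 mm above the bench. +x points into the box, y along the lip, z up; moves with the tray. Behind the lip (+x) is an open finger well (red_well).
- blue_lip (a point): Centre of the top edge, on its INNER side (towards the box), of the blue front lip: an upright plate 117 mm wide (y), 8 mm thick (from this point 8 mm in -x; the outer half 8 mm lower), 44 mm high, top edge 53 mm above the bench. +x points into the box, y along the lip, z up; moves with the tray. Behind the lip (+x) is an open finger well (blue_well).
- green_lip (a point): Centre of the top edge, on its INNER side (towards the box), of the green front lip: an upright plate 117 mm wide (y), 8 mm thick (from this point 8 mm in -x; the outer half 8 mm lower), 44 mm high, top edge 53 mm above the bench. +x points into the box, y along the lip, z up; moves with the tray. Behind the lip (+x) is an open finger well (green_well).
- rivet_jar_center (a point): Centre (half-way up) of a small loose jar with a brass lid, 28 mm in diameter, 42 mm high, 60 g, z up. It stands upright on the floor of the red tray's front well, always at the +y end of it (31 to 43 mm from the middle, in the frame of red_lip) and rides along with the tray; the other side of the well is empty.
- spool_black: Loose thread spool, black, 40 mm diameter, 60 mm high, standing on the top of the blue tray's box, towards its rear. Origin at the centre of its underside.
- spool_tan: Loose thread spool, tan, 40 mm diameter, 60 mm high, standing on the top of the green tray's box, towards its rear. Origin at the centre of its underside.
- dye_bottle: Loose brown dye bottle, 36 mm diameter, 70 mm high, standing on the top of the red tray's box, towards its rear. Origin at the centre of its underside.
- glue_jar: Loose white glue jar with yellow label, 84 mm diameter, 100 mm high, on the bench at the robot's left. Origin at the centre of its underside.
- burnisher: Loose dark wooden burnisher, 40 mm diameter, 95 mm high, standing on the bench at the robot's left. Origin at the centre of its underside.
- mallet: Loose wooden mallet lying on the bench at the robot's right: handle 26 mm thick, head 60 x 110 x 64 mm; 250 mm long along its x axis. Origin on the bench under the handle, 150 mm from its free end.
- red_well (a point): Centre of the floor of the red tray's open front well: 52 mm long (x, from the lip's inner side to the rear wall) and 108 mm wide (y), floor 12 mm above the bench; its side and rear walls reach 25 mm above this point, the lip 41 mm. Axes as the lip's; moves with the tray. The rivet jar stands at its +y end.
- unit_red: Plywood box of the red tray, fixed: 170 mm deep (x), 130 mm wide (y), top 57 mm above the bench. Origin at the centre of its underside; the tray comes out of its -x side. Its front lies 85 mm in -x from the origin: 52 mm behind the lip's inner side when the tray is home. The three boxes stand side by side about 155 mm apart on a gridded black cutting mat, in any order.
- blue_well (a point): Centre of the floor of the blue tray's open front well: 52 mm long (x, from the lip's inner side to the rear wall) and 108 mm wide (y), floor 12 mm above the bench; its side and rear walls reach 25 mm above this point, the lip 41 mm. Axes as the lip's; moves with the tray. Empty.
- unit_blue: Plywood box of the blue tray, fixed: 170 mm deep (x), 130 mm wide (y), top 57 mm above the bench. Origin at the centre of its underside; the tray comes out of its -x side. Its front lies 85 mm in -x from the origin: 52 mm behind the lip's inner side when the tray is home. 
- green_well (a point): Centre of the floor of the green tray's open front well: 52 mm long (x, from the lip's inner side to the rear wall) and 108 mm wide (y), floor 12 mm above the bench; its side and rear walls reach 25 mm above this point, the lip 41 mm. Axes as the lip's; moves with the tray. Empty.
- unit_green: Plywood box of the green tray, fixed: 170 mm deep (x), 130 mm wide (y), top 57 mm above the bench. Origin at the centre of its underside; the tray comes out of its -x side. Its front lies 85 mm in -x from the origin: 52 mm behind the lip's inner side when the tray is home. 

How it is judged:
On the way, in this order (a step that is already met when the one before it is completed fails the run):
1. the blue tray is pushed home while the red one is still in (value of joint blue_tray below 0.006 m and value of joint red_tray below 0.03 m), for 0.2 s.
2. the red tray is drawn out to its stop (value of joint red_tray above 0.093 m), for 0.2 s.
At the end, for the whole second after the job is handed in: The blue and green trays are home (within 6 mm), the red tray is out to its stop (at least 92 of its 100 mm) and at rest, the rivet jar stands upright (within 0.25 rad) on the floor of the red tray's front well, and the other loose things are within 20 mm of where they were (value of joint each of blue_tray, green_tray below 0.006 m and value of joint red_tray above 0.092 m and velocity of joint red_tray between -0.01 and 0.01 m/s and angle between rivet_jar_center's own z axis and vertical below 0.25 rad and x of rivet_jar_center in the frame of red_lip between 0 and 0.06 m and z of rivet_jar_center in the frame of red_lip between -0.03 and -0.01 m and distance of each of spool_black, spool_tan, dye_bottle, glue_jar, burnisher, mallet from where it was at the start of the episode below 0.02 m); the robot touches nothing.
It fails at once if the rivet jar is tipped over (past 0.4 rad) or lifted (by more than 12 mm) (angle between rivet_jar_center's own z axis and vertical above 0.4 rad or height (world z) of rivet_jar_center above 0.045 m).
It fails at once if the red or blue lip is pinched between the fingers (pressed on its inner and outer side at once) ((contact force between the fingers and red_tray_c6 above 2 N and contact force between the fingers and red_tray_c7 above 2 N) or (contact force between the fingers and blue_tray_c6 above 2 N and contact force between the fingers and blue_tray_c7 above 2 N)).
It fails at once if the green tray is drawn out by more than 10 mm (value of joint green_tray above 0.01 m).
It fails at once if a spool, the dye bottle, the glue jar, the burnisher or the mallet is moved or lifted by more than 20 mm (distance of any of spool_black, spool_tan, dye_bottle, glue_jar, burnisher, mallet from where it was at the start of the episode above 0.02 m).
It also fails if it takes over 48 s, if anything falls off the work surface, if the arm or the gripper's body presses on something with over 40 N, if the wrist force passes 120 N, or if a joint passes its speed limit or range.

## Working session

There is one attempt and no reset: what is moved stays moved. The work goes in short steps, Python scripts to look and compute and a tool call to move; the robot and the scene stay as the last step left them, time stands still between calls to the robot, and variables do not carry over. Pictures are saved under pics/ and viewed, about 8 in all and at most 12, crops included, and the job is handed in when it is done.

Besides the shell and the picture viewer there is one more tool, called after "Emit:" as name(argument=value, ...) on one line, values as JSON. step_arm: Moves the arm, as the interface text tells. Its arguments: {"type":"object","properties":{"deltas":{"type":"array"}},"required":["deltas"]}

```bash
mkdir -p pics; python3 - <<'E'
from bench import *
import cv2,numpy as np
for n in("scene","top"):
    im=read_camera(n); cv2.imwrite(f"pics/{n}0.png",im[...,::-1]); c=get_calibration(n); print(n,c)
print(get_state())
E
```

```text
scene {'fx': 400.0344305251913, 'fy': 400.0344305251913, 'cx': 319.7405478907711, 'cy': 199.28591235946666, 'R': array([[ 0.06922259,  0.99759604, -0.00322011],
       [ 0.86356133, -0.06153747, -0.50047474],
       [-0.49946978,  0.03186339, -0.86574515]]), 't': array([-0.06480964, -0.49463745,  1.47316844])}
top {'fx': 384.8308719065759, 'fy': 384.8308719065759, 'cx': 323.2295403676649, 'cy': 201.16692660369188, 'R': array([[-0.02845595, -0.99948791, -0.01463479],
       [-0.98789018,  0.03035368, -0.15215666],
       [ 0.15252296,  0.0101278 , -0.98824803]]), 't': array([0.01687654, 0.61413634, 1.04597359])}
{'time_s': 0.1, 'joint_pos': array([ 1.26467303e+00,  5.27757573e-02,  1.40158652e+00,  7.74301687e-06,
        1.68861307e+00, -7.02635814e-02]), 'joint_vel': array([ 0.00115627, -0.00207032, -0.00144865, -0.00028854,  0.00216827,
       -0.00137649]), 'tau': array([ 1.26492589e-03, -3.82582819e+01, -3.60986531e+01, -7.73002057e-05,
        4.83382129e-03,  6.47387765e-05]), 'ee_pos': array([0.12255994, 0.51022663, 0.23057413]), 'ee_rot': array([-3.14021391e+00, -1.04744849e-04,  2.90573377e+00]), 'force': array([-0.1622499 ,  0.87727446, -0.41013305]), 'moment': array([-0.00122936,  0.0174946 ,  0.00450999]), 'gripper_width': 0.08529479002355787}
```

View pics/top0.png

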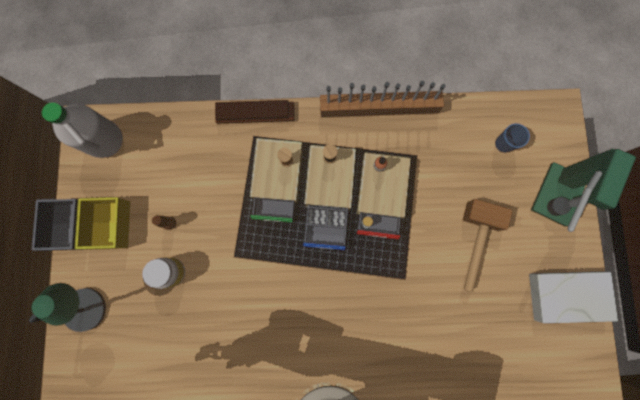

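View pics/scene0.png

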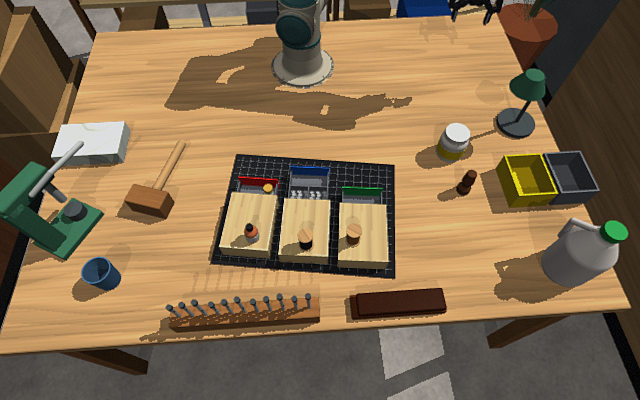

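The top view shows green, blue and red from left to right. The blue lip is at about (325,246) and open, the red lip is at (379,233), and the jar is at (368,222), the +y end of red. The scene view agrees. Next I'll measure the lips by colour mask.

```bash
cat > h.py <<'E'
from bench import *
import cv2,numpy as np
def ray(n,uv,z):
    c=get_calibration(n);R,t=np.array(c["R"]),np.array(c["t"])
    uv=np.atleast_2d(uv).astype(float)
    d=np.c_[(uv[:,0]-c["cx"])/c["fx"],(uv[:,1]-c["cy"])/c["fy"],np.ones(len(uv))]@R
    o=-R.T@t
    return o+d*((z-o[2])/d[:,2])[:,None]
ROI={"top":(235,140,415,275),"scene":(215,150,395,275)}
HUE={"red":((0,6),(174,180)),"green":((50,80),),"blue":((108,130),)}
def masks(n,im):
    h=cv2.cvtColor(im,cv2.COLOR_RGB2HSV);x0,y0,x1,y1=ROI[n];out={}
    for k,rs in HUE.items():
        m=np.zeros(im.shape[:2],np.uint8)
        for a,b in rs: m|=cv2.inRange(h,(a,130,40),(b,255,255))
        z=np.zeros_like(m);z[y0:y1,x0:x1]=m[y0:y1,x0:x1]
        nn,l,s,_=cv2.connectedComponentsWithStats(z)
        if nn>1: out[k]=(l==1+s[1:,4].argmax())
    return out
def lips():
    for n in("top","scene"):
        im=read_camera(n)
        for k,m in masks(n,im).items():
            v,u=np.nonzero(m)
            P=ray(n,np.c_[u,v],.053)
            vx,vy,cx,cy=cv2.fitLine(P[:,:2].astype(np.float32),cv2.DIST_L2,0,.01,.01).ravel()
            a=(P[:,:2]-[cx,cy])@[vx,vy]; s=np.sign(vy); mid=(a.max()+a.min())/2
            q=(P[:,:2]-[cx,cy])@[s*vy,-s*vx]
            print(n,k,len(u),"px",u.min(),u.max(),v.min(),v.max(),"mid",np.round([cx+mid*vx,cy+mid*vy],4),"w",round(a.max()-a.min(),4),"yaw",round(float(np.arctan2(-s*vx,s*vy)),4),"normal 2/98%",np.round(np.percentile(q,[2,98]),4))
E
python3 - <<'E'
from h import *
lips()
im=read_camera("top")[190:270,240:415];im2=read_camera("scene")[155:225,225:395]
a=cv2.resize(im,(640,292),interpolation=cv2.INTER_CUBIC);b=cv2.resize(im2,(640,264),interpolation=cv2.INTER_CUBIC)
cv2.imwrite("pics/crop1.png",np.vstack([a,b])[...,::-1])
E
```

```text
top red 177 px 357 399 230 239 mid [ 0.516 -0.151] w 0.1177 yaw -0.1575 normal 2/98% [-0.0067  0.0057]
top green 6 px 284 288 219 221 mid [0.5631 0.1043] w 0.0116 yaw -0.2641 normal 2/98% [-0.0014  0.0025]
top blue 115 px 304 344 243 249 mid [4.881e-01 1.000e-04] w 0.1121 yaw -0.1204 normal 2/98% [-0.0045  0.0038]
scene red 310 px 238 279 176 187 mid [ 0.5307 -0.1495] w 0.1226 yaw -0.1517 normal 2/98% [-0.0133  0.0153]
scene green 316 px 342 382 186 195 mid [0.585  0.1452] w 0.1143 yaw -0.1125 normal 2/98% [-0.014   0.0137]
scene blue 325 px 290 328 165 175 mid [ 0.5038 -0.0022] w 0.1129 yaw -0.1363 normal 2/98% [-0.0152  0.0158]
```

View pics/crop1.png

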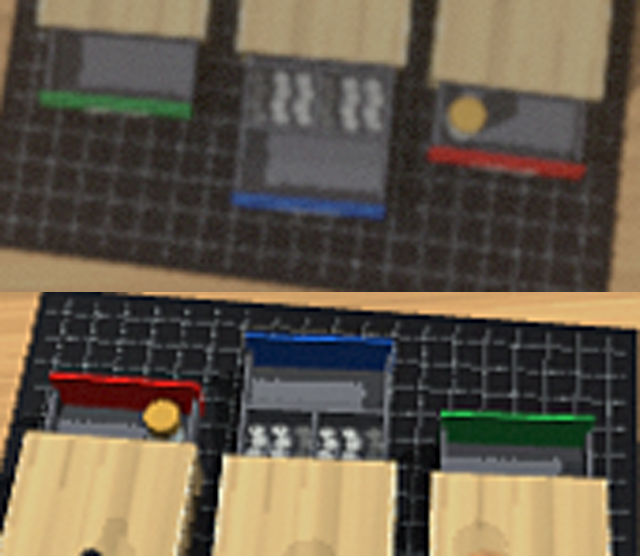

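Both views put the inner edge of the red lip at about (0.521, -0.150) with yaw about -0.155. The blue inner edge is at about (0.492, -0.001) with yaw about -0.13. I'll use closed fingers at yaw ≈ 3.0, so tool x = -lip x and tool y = +lip y. The first move is a high approach to a point in front of blue.

Emit:
step_arm(deltas=[-42,-26,0,0,0,-0.09,0,-42,-26,0,0,0,0,0,-42,-26,0,0,0,0,0,-42,-26,0,0,0,0,0,-42,-26,0,0,0,0,0,-24,-43,0,0,0,0,0,-24,-43,0,0,0,0,0,-24,-43,0,0,0,0,0,-24,-43,0,0,0,0,0,-24,-43,0,0,0,0,0,-24,-43,0,0,0,0,0,-24,-43,0,0,0,0,0])

```text
time_s: 1.5
ee_pos: [0.4376, 0.0216, 0.2302]
ee_rot: [-3.141, 0.002, 3.011]
force: [1.1, 1.4, 0.2]
gripper_width: 0.0001
```

Emit:
step_arm(deltas=[8,-15,10,0,0,0.01,0,0,0,40,0,0,0,0,0,0,40,0,0,0,0,0,0,40,0,0,0,0,0,0,40,0,0,0,0,0,0,30,0,0,0,0,0,0,0,0,0,0,0])

```text
time_s: 2.2
ee_pos: [0.4301, -0.0002, 0.0253]
ee_rot: [-3.141, 0.008, 2.989]
force: [0.1, -0.5, 1.0]
gripper_width: 0.0003
```

```bash
python3 - <<'E'
from h import *
print(get_state()["ee_pos"],get_state()["ee_rot"],get_state()["force"]);lips()
im=read_camera("top")[170:280,235:420];im2=read_camera("scene")[120:225,225:395]
a=cv2.resize(im,(504,300),interpolation=cv2.INTER_CUBIC);b=cv2.resize(im2,(504,300),interpolation=cv2.INTER_CUBIC)
cv2.imwrite("pics/crop2.png",np.vstack([a,b])[...,::-1])
E
```

```text
[ 4.30130975e-01 -2.30682555e-04  2.52681972e-02] [-3.14058984  0.00791233  2.988701  ] [ 0.08005392 -0.52290121  0.95408982]
top red 147 px 357 399 230 239 mid [ 0.5159 -0.1509] w 0.1175 yaw -0.1531 normal 2/98% [-0.006   0.0051]
top green 4 px 288 291 219 220 mid [0.5643 0.0948] w 0.0084 yaw -0.0338 normal 2/98% [-0.0014  0.0014]
top blue 113 px 303 344 243 249 mid [0.4883 0.0016] w 0.1141 yaw -0.1129 normal 2/98% [-0.0048  0.0039]
scene red 312 px 238 279 176 187 mid [ 0.5308 -0.1493] w 0.1231 yaw -0.1533 normal 2/98% [-0.0132  0.0153]
scene green 318 px 342 382 186 195 mid [0.5851 0.1452] w 0.1144 yaw -0.1145 normal 2/98% [-0.0138  0.0136]
scene blue 329 px 290 328 165 175 mid [ 0.5038 -0.0022] w 0.113 yaw -0.1387 normal 2/98% [-0.0154  0.0158]
```

View pics/crop2.png

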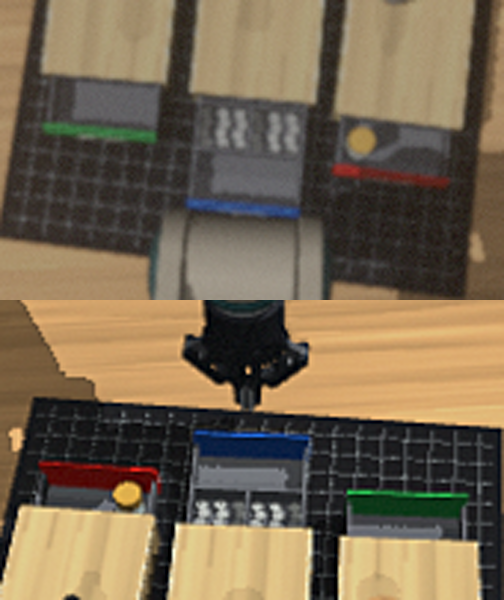

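Image: the closed fingers stand in front of the blue lip at its middle, and the knuckles are high and clear. Now I'll push blue.

Emit:
step_arm(deltas=[-15,6,0,0,0,0,0,-15,0,0,0,0,0,0,-8,0,0,0,0,0,0,-8,0,0,0,0,0,0,-8,0,0,0,0,0,0,-8,0,0,0,0,0,0,-8,0,0,0,0,0,0,-8,0,0,0,0,0,0])

```text
time_s: 3.2
ee_pos: [0.518, -0.0062, 0.0405]
ee_rot: [3.14, 0.026, 2.99]
force: [-2.9, 2.6, -1.1]
gripper_width: -0.0004
```

Emit:
step_arm(deltas=[0,0,8,0,0.026,0,0,0,0,8,0,0,0,0,-6,0,1,0,0.004,0,0,-6,0,1,0,0.004,0,0,0,0,0,0,0,0,0])

```text
time_s: 3.7
ee_pos: [0.529, -0.0075, 0.0229]
ee_rot: [3.14, -0.019, 2.99]
force: [-0.1, -0.2, 0.1]
gripper_width: 0.0001
```

Emit:
step_arm(deltas=[-4,0,0,0,-0.015,0,0,-4,0,0,0,0,0,0,-4,0,0,0,0,0,0])

```text
time_s: 4.0
ee_pos: [0.5292, -0.0075, 0.0225]
ee_rot: [-3.141, -0.04, 2.992]
force: [-31.8, 2.7, 21.6]
gripper_width: 0.0002
```

```bash
python3 - <<'E'
from h import *
print(get_state()["ee_pos"],get_state()["force"]);lips()
E
```

```text
[ 0.52915454 -0.00748983  0.02249404] [-31.84630862   2.70296717  21.63504219]
top red 141 px 357 399 231 239 mid [ 0.5156 -0.1508] w 0.1175 yaw -0.152 normal 2/98% [-0.0059  0.0048]
top green 2 px 288 289 219 220 mid [0.5644 0.0976] w 0.004 yaw -0.8084 normal 2/98% [-0.  0.]
scene red 301 px 238 279 176 187 mid [ 0.5312 -0.1496] w 0.1227 yaw -0.1567 normal 2/98% [-0.013   0.0147]
scene green 319 px 342 382 186 195 mid [0.5851 0.1453] w 0.1143 yaw -0.1114 normal 2/98% [-0.0139  0.0137]
scene blue 325 px 288 329 182 191 mid [ 0.5601 -0.0067] w 0.1182 yaw -0.1211 normal 2/98% [-0.0137  0.0143]
```

The push reached a hard stop at 32 N, and in the scene view the blue lip now lies on the home line. I'll back off, rise and move above the red well.

Emit:
step_arm(deltas=[6,0,0,0,0,0,0,10,0,0,0,-0.04,0,0,0,0,-35,0,0,0,0,0,0,-35,0,0,0,0,0,0,-30,0,0,0,0,0,0,0,0,0,0,0])

```text
time_s: 4.7
ee_pos: [0.5157, -0.006, 0.1283]
ee_rot: [-3.14, 0.009, 2.991]
force: [0.1, -0.8, 0.9]
gripper_width: 0.0002
```

Emit:
step_arm(deltas=[-16,-40,0,0,0.009,0,0,-16,-40,0,0,0,0,0,-16,-40,0,0,0,0,0,0,-40,0,0,0,0,0,0,0,0,0,0,0,0,0,0,0,0,0,0,0])

```text
time_s: 5.3
ee_pos: [0.5442, -0.1786, 0.1292]
ee_rot: [-3.138, 0.011, 2.993]
force: [-0.2, -0.1, -0.6]
gripper_width: 0.0002
```

Emit:
step_arm(deltas=[5,2,20,0,0.01,0,0,0,0,20,0,0,0,0,0,0,20,0,0,0,0,0,0,0,0,0,0,0])

```text
time_s: 5.7
ee_pos: [0.5412, -0.1732, 0.0671]
ee_rot: [-3.137, 0.004, 2.996]
force: [0.5, 0.1, -0.2]
gripper_width: -0.0
```

```bash
python3 - <<'E'
from h import *
print(get_state()["ee_pos"],get_state()["ee_rot"],get_state()["force"])
im=read_camera("scene")[120:225,225:395]
cv2.imwrite("pics/crop3.png",cv2.resize(im,(800,494),interpolation=cv2.INTER_CUBIC)[...,::-1])
E
```

```text
[ 0.54123201 -0.17321235  0.06713958] [-3.13746827  0.00431097  2.99625216] [ 0.49172379  0.12921082 -0.17470934]
```

View pics/crop3.png

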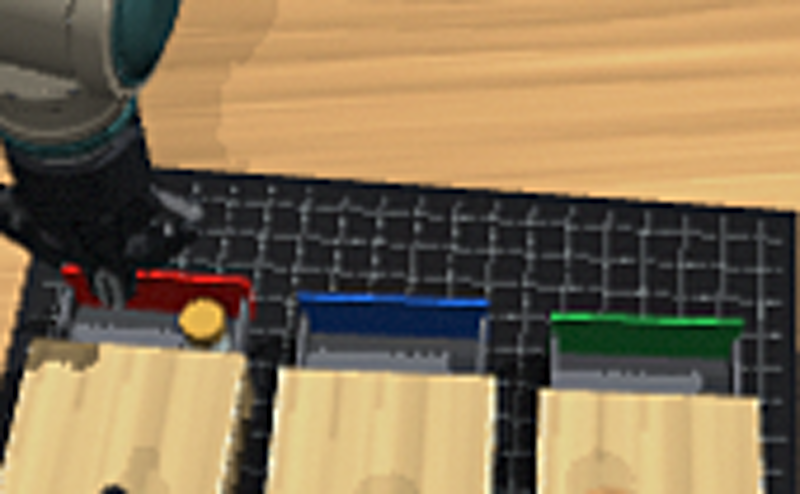

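Image: blue is flush with the others. The fingertip at (112,305) is on the inner side of the red lip, well away from the jar lid at (203,320). Descending into the well.

Emit:
step_arm(deltas=[0,-2,12,0,0,0,0,0,0,12,0,0,0,0,0,0,10,0,0,0,0,0,0,7,0,0,0,0,0,0,0,0,0,0,0])

```text
time_s: 6.25
ee_pos: [0.5442, -0.1753, 0.0278]
ee_rot: [-3.136, 0.012, 2.998]
force: [-0.3, -0.2, 0.5]
gripper_width: -0.0001
```

Emit:
step_arm(deltas=[3,0,0,0,0.012,0,0,4,0,0,0,0,0,0,5,0,0,0,0,0,0,5,0,0,0,0,0,0,5,0,0,0,0,0,0])

```text
time_s: 6.75
ee_pos: [0.5222, -0.1725, 0.029]
ee_rot: [-3.135, 0.003, 2.998]
force: [1.4, 0.4, -2.2]
gripper_width: 0.0002
```

Emit:
step_arm(deltas=[5,0,0,0,0,0,0,5,0,0,0,0,0,0,5,0,0,0,0,0,0,5,0,0,0,0,0,0,5,0,0,0,0,0,0,5,0,0,0,0,0,0,5,0,0,0,0,0,0,5,0,0,0,0,0,0])

```text
time_s: 7.55
ee_pos: [0.4798, -0.1658, 0.0294]
ee_rot: [-3.136, 0.006, 2.998]
force: [2.7, -0.3, -2.0]
gripper_width: -0.0
```

Emit:
step_arm(deltas=[5,0,0,0,0,0,0,5,0,0,0,0,0,0,5,0,0,0,0,0,0,5,0,0,0,0,0,0,5,0,0,0,0,0,0,5,0,0,0,0,0,0,5,0,0,0,0,0,0,5,0,0,0,0,0,0])

```text
time_s: 8.35
ee_pos: [0.437, -0.1593, 0.0296]
ee_rot: [-3.136, 0.007, 2.998]
force: [1.9, 1.5, 0.3]
gripper_width: 0.0003
```

Emit:
step_arm(deltas=[4,0,0,0,0,0,0,3,0,0,0,0,0,0,3,0,0,0,0,0,0,3,0,0,0,0,0,0])

```text
time_s: 8.75
ee_pos: [0.4294, -0.1585, 0.0308]
ee_rot: [-3.135, 0.026, 2.997]
force: [21.1, -2.9, -13.8]
gripper_width: 0.0001
```

Emit:
step_arm(deltas=[3,0,0,0,0,0,0,3,0,0,0,0,0,0,3,0,0,0,0,0,0])

```text
time_s: 9.05
ee_pos: [0.4297, -0.1591, 0.0327]
ee_rot: [-3.132, 0.055, 2.997]
force: [19.5, -2.4, -10.3]
gripper_width: 0.0003
```

```bash
python3 - <<'E'
from h import *
print(get_state()["ee_pos"],get_state()["force"]);lips()
im=read_camera("scene")[120:225,225:395]
cv2.imwrite("pics/crop4.png",cv2.resize(im,(800,494),interpolation=cv2.INTER_CUBIC)[...,::-1])
E
```

```text
[ 0.42970627 -0.1591432   0.03270492] [ 19.53550741  -2.4078091  -10.29368175]
top red 35 px 353 361 266 270 mid [ 0.4252 -0.0889] w 0.0237 yaw -0.2613 normal 2/98% [-0.0049  0.0049]
top green 3 px 285 287 219 219 mid [0.566  0.1046] w 0.0056 yaw -0.0301 normal 2/98% [-0.  0.]
top blue 119 px 306 346 223 229 mid [ 0.5444 -0.0071] w 0.1127 yaw -0.1147 normal 2/98% [-0.0049  0.004 ]
scene red 138 px 260 282 150 159 mid [ 0.4377 -0.1122] w 0.0658 yaw -0.0383 normal 2/98% [-0.0122  0.0154]
scene green 319 px 342 382 186 195 mid [0.5849 0.1453] w 0.1143 yaw -0.1086 normal 2/98% [-0.0138  0.0137]
scene blue 328 px 288 329 182 191 mid [ 0.5598 -0.0069] w 0.1185 yaw -0.1244 normal 2/98% [-0.0139  0.0146]
```

View pics/crop4.png

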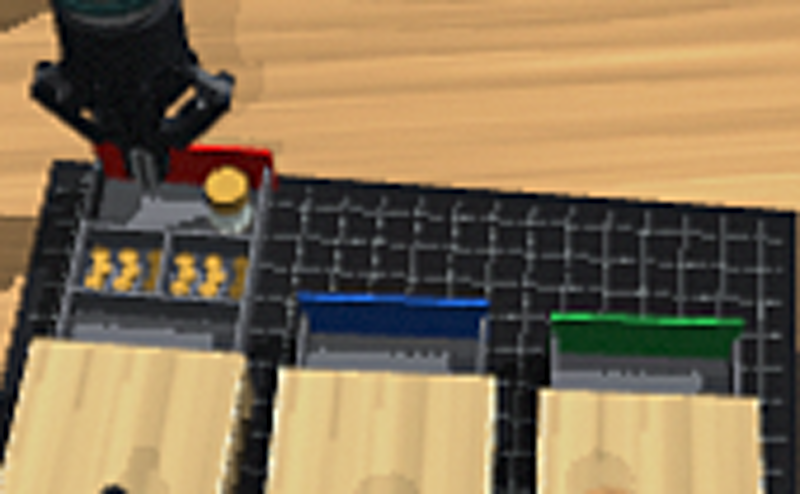

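Image: red is fully out with the jar (225,190) upright, and blue and green are home. Now I'll unload off the lip, lift straight up and retreat.

Emit:
step_arm(deltas=[-4,0,0,0,0,0,0,-7,0,0,0,0.05,0,0,0,0,-8,0,0,0,0,0,0,-25,0,0,0,0,0,0,-40,0,0,0,0,0,0,-40,0,0,0,0,0,0,-40,0,0,0,0,0,0,0,0,0,0,0])

```text
time_s: 10.0
ee_pos: [0.4357, -0.1595, 0.1915]
ee_rot: [-3.131, -0.005, 2.997]
force: [0.9, 0.5, 0.3]
gripper_width: 0.0004
```

```bash
python3 - <<'E'
from h import *
print(get_state()["ee_pos"],get_state()["force"]);lips()
im=read_camera("top")[100:300,230:530];im2=read_camera("scene")[120:265,200:400]
cv2.imwrite("pics/crop5.png",np.hstack([cv2.resize(im,(400,300)),cv2.resize(im2,(400,300))])[...,::-1])
E
```

```text
[ 0.43568556 -0.15945773  0.19149041] [0.92542291 0.51595362 0.31117631]
top red 72 px 353 371 266 271 mid [ 0.4234 -0.1024] w 0.0502 yaw -0.1516 normal 2/98% [-0.0052  0.0048]
top green 7 px 283 287 219 220 mid [0.5649 0.1074] w 0.0116 yaw -0.2175 normal 2/98% [-0.002   0.0016]
top blue 118 px 306 346 223 229 mid [ 0.5447 -0.0071] w 0.1127 yaw -0.1193 normal 2/98% [-0.0049  0.0041]
scene red 257 px 245 282 150 159 mid [ 0.4349 -0.1357] w 0.1139 yaw -0.1141 normal 2/98% [-0.0134  0.016 ]
scene green 316 px 342 382 186 195 mid [0.585  0.1452] w 0.1144 yaw -0.114 normal 2/98% [-0.0138  0.0136]
scene blue 325 px 288 329 182 191 mid [ 0.5599 -0.0069] w 0.1185 yaw -0.1224 normal 2/98% [-0.014   0.0145]
```

View pics/crop5.png

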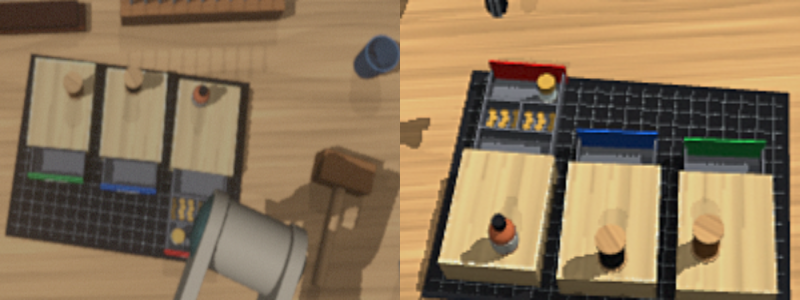

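```bash
python3 -c "
from bench import *
finish_job()"
```

```text
the job is handed in; nothing more can be done
```

I pushed the blue tray home with closed fingertips, then hooked the fingers behind the red lip on the side away from the jar. I drew the red tray out to its stop, unloaded the lip, lifted clear and handed in the job at about 10 s.

- **Blue tray:** it met a hard stop at about 32 N. Afterwards its lip lay on the home line, within about 2 mm of midway between the red and green lips.
- **Red tray:** it met its end stop at about 20 N. The camera gave about 97 mm of travel, accurate to a few mm. Its lip did not shift in the images when I let go.
- **Rivet jar and the rest:** in the last pictures the jar stood upright in the well and the green tray had not moved. The spools and dye bottle looked unmoved by eye, and so did the mallet. The glue jar and burnisher were outside those last crops, so I did not check them again. The gripper was free at 0.19 m height with about 1 N on it.
- **Slips:** during the blue push the fingertips drifted up about 15 mm. I corrected that before the tray reached home. The top camera barely picked up the green lip and the arm partly hid the red one, so those two checks rest on the scene camera.

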